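# Show the free place in the Forstner bit box

## Robot

A 6-joint arm with a two-finger parallel gripper is mounted at the origin on a cart in front of the work surface, level with it; the furniture and walls round the work are solid. World frame = base frame: x ahead of the robot, y to its left, z up, the work surface at z = 0. Lengths are in m, angles in rad, forces in N, time in s.
With the tool pointing down it reaches from about 0.375 to 0.975 m from the base axis. Payload 3.8 kg.
Tool frame: the origin (TCP) lies at the very end of the fingers, on their centre line; the grasp point (between the pads) lies 19 mm behind it; z points along the fingers, y is the direction in which the jaws open and shut (so a half turn about z gives the same grasp; the last joint's range is limited). The gripper opens to 85 mm and grips with 20 to 120 N. Pads are 22 mm wide; open, the fingers measure 114 mm over their backs; the gripper's body (76 mm by 85 mm) begins 54 mm behind the grasp point. The pads swing forward as they close: fully open they stand 13 mm farther back than shut.
Start: joints at [1.1, 0.264, 1.604, -0, 1.274, -0.037], TCP at [0.284, 0.612, 0.231] pointing down, gripper open.
Joint ranges: [-2.63, 2.63], [-0.94, 2.18], [0.31, 2.57], [-1.31, 4.45], [0, 2.66], [-2.55, 2.55]. Speed limits (rad/s): [2.57, 2.57, 3.14, 3.14, 3.14, 3.14].

## Interface

Orientations are given as a rotation vector (axis times angle).
In Python, from workcell import bot gives the robot as it stands.
- The arm moves only by the tool jog_arm, never from a script. Its argument "plan" is a list of rows, each an object of numbers: "claw": the closure, from 0 (fully open) to 1 (shut); "x", "y", "z": the shift along the tool's x, y, z in m; "turn": the turn about the tool's z in degrees. In form: [{"claw": .., "x": .., "y": .., "z": .., "turn": ..}, ...]. A call has 1 to 10 rows; each row shifts and turns the commanded pose from where the row before left it, along the tool's axes as they then stand; what a row does not reach is not made up. A row lasts 1/8 s, in which the tool goes at most 62.5 mm and 10.7 degrees, less where a joint would pass 70% of its speed; a pose out of reach is approached as far as the arm can. A call is refused whole if a number of a shift passes 0.0625 or a number of a turn 10.7, either way. A call with a gripper value outside its range is refused whole. The fingers move at their own pace and stop on an object; "newtons" is the grip in N (left out, the last holds). Time passes only in rows, so rows that do not move let the fingers close. It gives the time, the measured TCP pose, the force and the opening at its end, in the units of the state.
- bot.read_state(): the state, without advancing time (a new reading comes with each control period).
- bot.read_camera(name): name is "scene" or "side" or "wrist"; returns the picture (480x640x3 uint8, red, green, blue); there is no depth.
- bot.camera_params(name): a dict with "fx", "fy", "cx", "cy" (pixels), "world_to_cam" (4x4, takes a point from world to camera coordinates). Camera axes: x right, y up, looking along -z (the intrinsics and any distortion apply to the point x, -y, -z); pixel columns grow to the right and rows downward; lengths in m; the calibration is good to about 2 mm. The wrist camera is an equidistant fisheye: a pixel r from the principal point sees the ray r / f radians off the axis. A picture is of the moment at which its call begins: read the wrist's pose just before it. camera_params takes no time and is no camera call; for the wrist camera it gives the pose at the moment of the call.
- bot.finish_job(): hands the job in, once; it reports no verdict.
The state is a dict: "time": time; "q": joint angles; "joint_vel": joint speeds; "joint_torque": joint torques, N m; "tool_pos": TCP position; "tcp_rot": TCP orientation; "wrist_force": force on the tool from outside, world axes, zero at the start; "torque": the same for the moment, N m; "width": opening from 0.0 (shut) to 1.0 (fully open).
Only numpy, scipy, OpenCV 4.12 (cv2) and the standard library are available. Lean on these libraries where they do the work, as an engineer would, in place of code of your own. Each camera call takes 0.05 s, during which the arm holds its last target. There are 200 camera calls.

## Task

I have a Forstner bit to put away: show me where it goes. With the fingertips, push the small bolt on the box lid back out of its keeper, push the lid all the way open by its wooden bar, then point at the one empty hole: hold the fingertips just above it, touching nothing, for at least two seconds, and finish there, still pointing. Do not touch or lift out the bits in the box, and leave everything else on the bench where it is.

Things in the scene. Friction and masses are not known exactly. Their poses are not given: they have to be found in the camera images.
- bit_box: wooden sliding-lid box, 130 x 200 x 78 mm, immovable. Origin: centre of its underside; y along its length, to the end where the lid comes out (robot's left, yaw within 0.2 rad); x across it, away from the robot. Inside, a block (top 44 mm above the bench) with six equal holes: x = -27 and 27, y = -64, -18 and 28 mm. Five hold Forstner bits, head up, in any order; one is empty; the lid hides them
- empty_hole (a point): centre of the mouth of the empty hole, 9.5 mm wide, 44 mm above the bench and 34 mm below the tops of the box sides. The next bits stand 46 mm off along the box and 54 mm across; their heads are up to 35 mm wide, tops 61 mm above the bench. Fingertips 45 to 70 mm above this point are just above the hole and clear of everything
- bolt_knob (a point): centre of the 15 mm ball knob of the steel barrel bolt across the middle of the lid; at the start x = -24 to -21, y = 0, z = 102 mm in the box frame. Under the ball is an 8 mm wide post. The bolt's collars and its keeper on the near box side reach at most 92 mm above the bench, the ball 109 mm, so fingertips 94 to 98 mm above the bench meet only the knob. Moves with the bolt and the lid
- bolt (a joint): draw of the barrel bolt, m: 0 to 0.003 at the start (shot: the rod stands in the keeper on the box side nearest the robot and stops the lid). Grows as the knob is pushed away from the robot (box +x); the rod is out of the keeper from 0.010; fully drawn at 0.022. Friction about 1.5 N, stays where it is left
- lid_bar (a point): centre of the wooden finger bar across the lid near the end that comes out: 76 mm long across the box, 14 mm thick, 20 mm high (top 94 mm above the bench; the flat lid's top 74 mm, the box sides 78 mm). With the lid shut at x = 0, y = 90, z = 84 mm in the box frame; moves with the lid. Between it and the bolt 70 mm of flat lid is free for the fingertips
- lid (a joint): travel of the lid, m: 0 shut, grows as it slides out along the box (box +y, to the robot's left), 0.15 fully open, where all six holes are uncovered. Friction about 2 N, stays where it is left and does not drop
- bit_15_head (a point): centre of the head of the 15 mm Forstner bit: a 15 mm wide, 9 mm high toothed steel disc on an 8 mm shank, loose in its hole, head up; this point is about 55 mm above the bench
- bit_20_head (a point): centre of the head of the 20 mm Forstner bit: a 20 mm wide, 9 mm high toothed steel disc on an 8 mm shank, loose in its hole, head up; this point is about 55 mm above the bench
- bit_25_head (a point): centre of the head of the 25 mm Forstner bit: a 25 mm wide, 9 mm high toothed steel disc on an 8 mm shank, loose in its hole, head up; this point is about 55 mm above the bench
- bit_30_head (a point): centre of the head of the 30 mm Forstner bit: a 30 mm wide, 9 mm high toothed steel disc on an 8 mm shank, loose in its hole, head up; this point is about 55 mm above the bench
- bit_35_head (a point): centre of the head of the 35 mm Forstner bit: a 35 mm wide, 9 mm high toothed steel disc on an 8 mm shank, loose in its hole, head up; this point is about 55 mm above the bench
- pencil: bystander: yellow pencil 160 mm long, lying behind the box. Origin: centre of its underside
- sanding_block: bystander: cork sanding block 63 x 110 x 35 mm, lying behind the box. Origin: centre of its underside
- square: bystander: combination square with a 300 mm steel rule, lying behind the work. Origin: centre of its underside
- tape_measure: bystander: tape measure 37 x 88 x 64 mm, left in front. Origin: centre of its underside
- dowel: bystander: wooden dowel 12 mm thick, 120 mm long, left behind. Origin: centre of its underside

How it is judged:
By the outcome, as a careful person would: the job done as asked, in the order asked, and still so for the second after the job is handed in, with the robot touching nothing.
It also fails if it takes over 45 s, if anything falls off the work surface, if the arm or the gripper's body presses on something with over 40 N, if the wrist force passes 120 N, or if a joint passes its speed limit or range.

## Working session

There is one attempt and no reset: what is moved stays moved. The work goes in short steps, Python scripts to look and compute and a tool call to move; the robot and the scene stay as the last step left them, time stands still between calls to the robot, and variables do not carry over. Pictures are saved under pics/ and viewed, about 8 in all and at most 12, crops included, and the job is handed in when it is done.

Besides the shell and the picture viewer there is one more tool, called after ">>>" by a JSON object that holds its "fn" and its "kwargs". jog_arm: Moves the arm, as the interface text tells. Its arguments: {"type":"object","properties":{"plan":{"type":"array","items":{"type":"object","properties":{"claw":{"type":"number"},"x":{"type":"number"},"y":{"type":"number"},"z":{"type":"number"},"turn":{"type":"number"}}}},"newtons":{"type":"number"}},"required":["plan"]}

```bash
mkdir -p pics; python3 - <<'E'
from workcell import bot
import cv2
s=bot.read_state();print(s['time'],s['tool_pos'],s['tcp_rot'],s['width'])
for n in ('scene','side'):
    cv2.imwrite(f'pics/{n}1.png',bot.read_camera(n)[:,:,::-1]);p=bot.camera_params(n);print(n,p)
E
```

```text
0.0 [0.28338893 0.61183615 0.22993208] [-0.67597074 -3.06738486  0.00340995] 1.0033588340790782
scene {'fx': 532.0147267652875, 'fy': 532.0147267652875, 'cx': 326.3095144818789, 'cy': 240.4971111006621, 'world_to_cam': array([[-0.77578895, -0.63093598,  0.00844338,  0.51854535],
       [ 0.42397054, -0.51130369,  0.74754098, -0.2066275 ],
       [-0.46733337,  0.58351378,  0.66416203, -1.08532178],
       [ 0.        ,  0.        ,  0.        ,  1.        ]])}
side {'fx': 499.3535452681542, 'fy': 499.3535452681542, 'cx': 329.9704151483536, 'cy': 244.18139294366762, 'world_to_cam': array([[-0.94154319, -0.33678697,  0.00842378,  0.55958358],
       [ 0.21086925, -0.56965049,  0.79437553, -0.06902175],
       [-0.26273672,  0.74971518,  0.60736855, -0.95654234],
       [ 0.        ,  0.        ,  0.        ,  1.        ]])}
```

View pics/scene1.png

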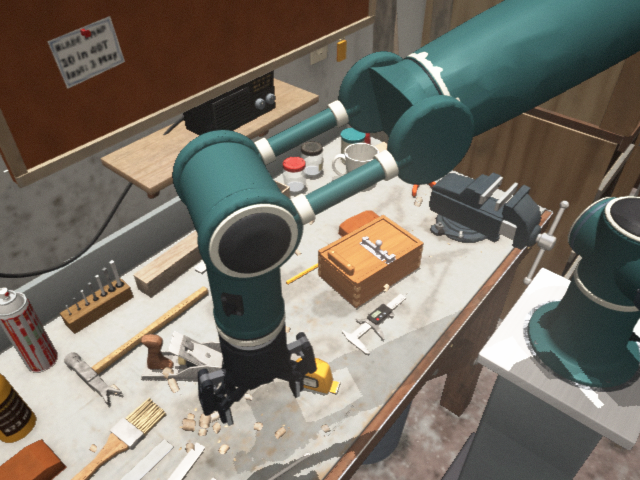

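View pics/side1.png

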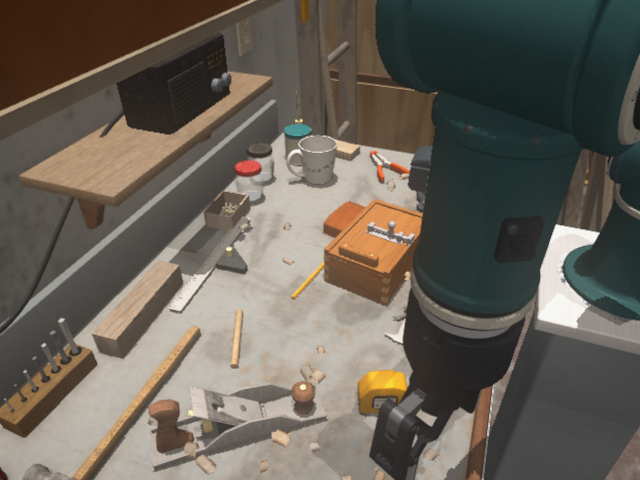

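The box shows in scene at about (318-423, 215-305), with the bar to the left at (340,262) and the knob near (378,243). In the side view it is at about (325-420, 203-300). I'll zoom in on both.

```bash
python3 - <<'E'
import cv2,numpy as np
a=cv2.imread('pics/scene1.png')[200:310,310:430];b=cv2.imread('pics/side1.png')[195:305,315:425]
f=lambda i:cv2.resize(i,None,fx=5,fy=5,interpolation=cv2.INTER_CUBIC)
c=np.hstack([f(a)[:, :600],f(b)]);print(c.shape);cv2.imwrite('pics/z1.png',cv2.resize(c,None,fx=.69,fy=.69,interpolation=cv2.INTER_AREA))
E
```

```text
(550, 1150, 3)
```

View pics/z1.png

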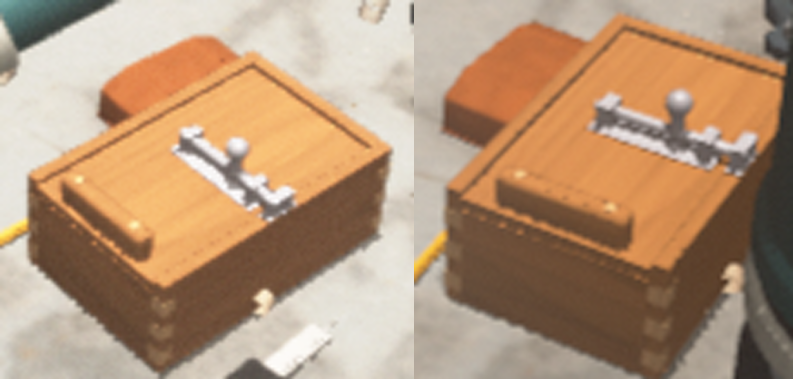

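```bash
cat > h.py <<'E'
import numpy as np
from scipy.optimize import least_squares
def proj(p,P,n):
    c=(p['world_to_cam']@np.append(P,1))[:3]; v=np.array([c[0],-c[1],-c[2]])
    if n=='wrist':
        r=np.hypot(v[0],v[1]); v=np.array([v[0],v[1],0])*np.arctan2(r,v[2])/max(r,1e-9); v[2]=1
    else: v=v/v[2]
    return np.array([p['fx']*v[0]+p['cx'],p['fy']*v[1]+p['cy']])
def w(b,P):
    c,s=np.cos(b[2]),np.sin(b[2]); return np.array([b[0]+c*P[0]-s*P[1],b[1]+s*P[0]+c*P[1],P[2]])
E
python3 - <<'E'
from h import *
from workcell import bot
A,B,C,D=(65,100),(65,-100),(-65,-100),(-65,100)
O=[('scene',(*A,78),(318.7,252.2)),('scene',(*B,78),(383,215.4)),('scene',(*C,78),(423,242.6)),('scene',(*D,78),(355.5,282.3)),('scene',(*D,0),(356.4,307.8)),('scene',(*C,0),(419.6,267.2)),('scene',(*A,0),(320.1,274.8)),
('side',(*A,78),(324.6,250.1)),('side',(*B,78),(375.3,199.9)),('side',(*D,78),(388.6,273.3)),('side',(*A,0),(325.4,282)),('side',(*D,0),(384.9,303.4))]
cp={n:bot.camera_params(n) for n in('scene','side')}
def f(b):
    r=[proj(cp[n],w(b,np.array(P)/1000),n)-u for n,P,u in O]
    for n,u in (('scene',(379,242.9)),('side',(392.1,224.9))): r.append(proj(cp[n],w(b,np.array([b[3],0,.102])),n)-u)
    return np.ravel(r)
s=least_squares(f,[.6,0,0,-.022],loss='soft_l1');print(s.x,f(s.x).reshape(-1,2).round(1).tolist())
b=s.x
for k,P in dict(knob=(b[3],0,.102),bar=(0,.09,.084)).items(): print(k,w(b,P))
from scipy.spatial.transform import Rotation as R
st=bot.read_state();M=R.from_rotvec(st['tcp_rot']).as_matrix();print(M.round(3))
E
```

```text
[ 0.45149549  0.11095713 -0.20043816 -0.02057217] [[-1.3, -1.8], [0.1, -0.8], [0.5, 0.4], [1.4, 1.4], [-1.2, 1.0], [-0.4, 0.7], [-2.6, 0.5], [0.1, -2.7], [-0.2, -2.5], [1.1, -1.2], [-0.8, -2.2], [1.3, 1.7], [-0.9, 0.5], [0.5, -1.0]]
knob [0.43133519 0.11505302 0.102     ]
bar [0.46941438 0.19915528 0.084     ]
[[-0.907  0.42  -0.001]
 [ 0.42   0.907 -0.002]
 [ 0.    -0.002 -1.   ]]
```

>>> {"fn": "jog_arm", "kwargs": {"plan": [{"claw": 1,"x": 0,"y": 0,"z": 0,"turn": -6.7},{"claw": 1,"turn": -6.7},{"claw": 1,"x": -0.026,"y": -0.056},{"claw": 1,"x": -0.026,"y": -0.056},{"claw": 1,"x": -0.026,"y": -0.056},{"claw": 1,"x": -0.026,"y": -0.056},{"claw": 1,"x": -0.026,"y": -0.056},{"claw": 1,"x": -0.026,"y": -0.056},{"claw": 1,"x": -0.026,"y": -0.056},{"claw": 1,"x": -0.026,"y": -0.056}], "newtons": 40}}

```text
schema error: expected keys claw, x, y, z, turn
```

```bash
cat >> h.py <<'E'
def where(bot,b):
    from scipy.spatial.transform import Rotation as R
    s=bot.read_state(); d=np.array(s['tool_pos']); e=d[:2]-b[:2]; c,q=np.cos(b[2]),np.sin(b[2])
    M=R.from_rotvec(s['tcp_rot']).as_matrix()
    print('t',s['time'],'tcp',d.round(4),'box',(c*e[0]+q*e[1]).round(4),(-q*e[0]+c*e[1]).round(4),'yawY-boxY deg',np.degrees(np.arctan2(M[1,1],M[0,1])-np.pi/2-b[2]).round(2),'F',np.round(s['wrist_force'],1),'w',round(s['width'],2))
E
python3 - <<'E'
from h import *
from workcell import bot
import cv2,json
b=[.4515,.111,-.2004]
where(bot,b);p=bot.camera_params('wrist');np.save('wp1.npy',p,allow_pickle=True)
cv2.imwrite('pics/w1.png',bot.read_camera('wrist')[:,:,::-1])
for P in [(.065,.1,.078),(.065,-.1,.078),(-.065,-.1,.078),(-.065,.1,.078),(-.0206,0,.102),(0,.09,.094)]: print(P,proj(p,w(b,P),'wrist').round())
E
```

```text
t 0.1 tcp [0.2834 0.6119 0.23  ] box -0.2644 0.4574 yawY-boxY deg -13.37 F [ 0.2 -0.1  0.1] w 1.0
(0.065, 0.1, 0.078) [131. 481.]
(0.065, -0.1, 0.078) [ 46. 470.]
(-0.065, -0.1, 0.078) [  4. 416.]
(-0.065, 0.1, 0.078) [ 85. 421.]
(-0.0206, 0, 0.102) [ 48. 451.]
(0, 0.09, 0.094) [ 99. 461.]
```

View pics/w1.png

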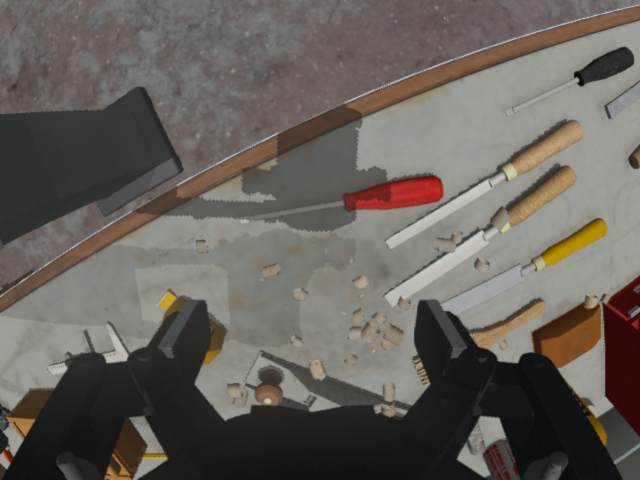

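The call was refused because every row needs all five keys. So this picture is still from the start pose: open fingers at (185,340) and (445,340), box at the lower left (20-140, 390-480).

>>> {"fn": "jog_arm", "kwargs": {"plan": [{"claw": 1,"x": 0,"y": 0,"z": 0,"turn": -6.7},{"claw": 1,"x": 0,"y": 0,"z": 0,"turn": -6.7},{"claw": 1,"x": -0.026,"y": -0.056,"z": 0,"turn": 0},{"claw": 1,"x": -0.026,"y": -0.056,"z": 0,"turn": 0},{"claw": 1,"x": -0.026,"y": -0.056,"z": 0,"turn": 0},{"claw": 1,"x": -0.026,"y": -0.056,"z": 0,"turn": 0},{"claw": 1,"x": -0.026,"y": -0.056,"z": 0,"turn": 0},{"claw": 1,"x": -0.026,"y": -0.056,"z": 0,"turn": 0},{"claw": 1,"x": -0.026,"y": -0.056,"z": 0,"turn": 0},{"claw": 1,"x": -0.026,"y": -0.056,"z": 0,"turn": 0}], "newtons": 40}}

```text
time: 1.4
tool_pos: [0.3985, 0.1302, 0.2313]
tcp_rot: [0.313, 3.125, 0.0]
wrist_force: [1.6, -0.1, 0.6]
width: -0.001
```

```bash
cat > look.py <<'E'
from h import *
from workcell import bot
import cv2,sys
b=[.4515,.111,-.2004]
where(bot,b);p=bot.camera_params('wrist')
cv2.imwrite(f'pics/{sys.argv[1]}.png',bot.read_camera('wrist')[:,:,::-1]); np.save(sys.argv[1]+'.npy',p,allow_pickle=True)
for P in [(.065,.1,.078),(.065,-.1,.078),(-.065,-.1,.078),(-.065,.1,.078),(-.0206,0,.102),(0,.09,.094)]: print(P,proj(p,w(b,P),'wrist').round())
E
python3 look.py w2
```

```text
t 1.4 tcp [0.3985 0.1302 0.2313] box -0.0557 0.0083 yawY-boxY deg 0.06 F [ 1.6 -0.1  0.6] w -0.0
(0.065, 0.1, 0.078) [406. 337.]
(0.065, -0.1, 0.078) [200. 337.]
(-0.065, -0.1, 0.078) [183. 205.]
(-0.065, 0.1, 0.078) [420. 205.]
(-0.0206, 0, 0.102) [300. 266.]
(0, 0.09, 0.094) [407. 284.]
```

View pics/w2.png

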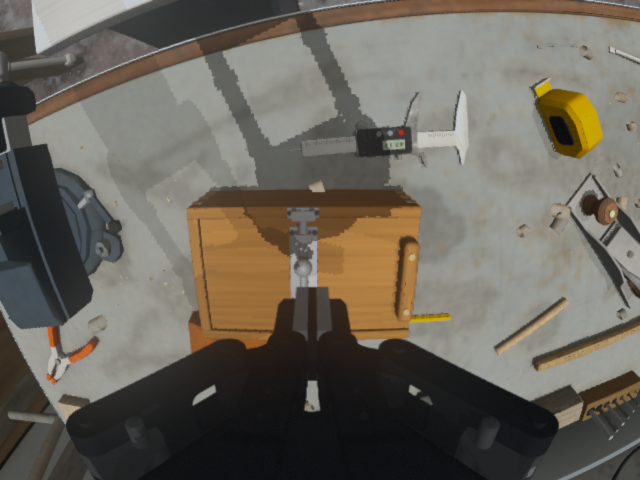

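The wrist view agrees with the fit to about 2 mm: near corners at (188,207) and (420,205), knob (303,267), bar (408,278). Next I'll descend on the near side of the knob and push it.

>>> {"fn": "jog_arm", "kwargs": {"plan": [{"claw": 1,"x": 0,"y": -0.006,"z": 0.05,"turn": 0},{"claw": 1,"x": 0,"y": 0,"z": 0.05,"turn": 0},{"claw": 1,"x": 0,"y": 0,"z": 0.025,"turn": 0},{"claw": 1,"x": 0,"y": 0,"z": 0.01,"turn": 0},{"claw": 1,"x": 0,"y": 0,"z": 0,"turn": 0}]}}

```text
time: 2.08
tool_pos: [0.3972, 0.1263, 0.0961]
tcp_rot: [-0.313, -3.125, 0.0]
wrist_force: [-0.5, -0.3, 0.3]
width: -0.0
```

```bash
python3 -c "
from h import *
from workcell import bot
where(bot,[.4515,.111,-.2004])"
```

```text
t 2.075 tcp [0.3972 0.1263 0.0961] box -0.0563 0.0042 yawY-boxY deg 0.04 F [-0.5 -0.3  0.3] w -0.0
```

>>> {"fn": "jog_arm", "kwargs": {"plan": [{"claw": 1,"x": -0.008,"y": -0.001,"z": 0,"turn": 0},{"claw": 1,"x": -0.006,"y": 0,"z": 0,"turn": 0},{"claw": 1,"x": -0.005,"y": 0,"z": 0,"turn": 0},{"claw": 1,"x": -0.005,"y": 0,"z": 0,"turn": 0},{"claw": 1,"x": -0.005,"y": 0,"z": 0,"turn": 0},{"claw": 1,"x": -0.004,"y": 0,"z": 0,"turn": 0},{"claw": 1,"x": -0.002,"y": 0,"z": 0,"turn": 0},{"claw": 1,"x": 0,"y": 0,"z": 0,"turn": 0}]}}

```text
time: 3.08
tool_pos: [0.4317, 0.1182, 0.0962]
tcp_rot: [0.314, 3.126, -0.0]
wrist_force: [-0.5, -0.3, -0.4]
width: -0.003
```

```bash
python3 -c "
from h import *
from workcell import bot
where(bot,[.4515,.111,-.2004])"
```

```text
t 3.075 tcp [0.4317 0.1182 0.0962] box -0.0208 0.0031 yawY-boxY deg 0.02 F [-0.5 -0.3 -0.4] w -0.0
```

>>> {"fn": "jog_arm", "kwargs": {"plan": [{"claw": 1,"x": 0.012,"y": 0,"z": 0,"turn": 0},{"claw": 1,"x": 0,"y": 0,"z": -0.05,"turn": 0},{"claw": 1,"x": -0.01,"y": 0.045,"z": -0.02,"turn": 0},{"claw": 1,"x": 0,"y": 0,"z": 0,"turn": 0}]}}

```text
time: 3.58
tool_pos: [0.4407, 0.1651, 0.1691]
tcp_rot: [0.309, 3.121, 0.005]
wrist_force: [-0.5, -0.4, -0.0]
width: 0.002
```

```bash
python3 look.py w3
```

```text
t 3.575 tcp [0.4407 0.1651 0.1691] box -0.0214 0.0509 yawY-boxY deg 0.16 F [-0.5 -0.4 -0. ] w 0.0
(0.065, 0.1, 0.078) [375. 346.]
(0.065, -0.1, 0.078) [126. 338.]
(-0.065, -0.1, 0.078) [ 97. 179.]
(-0.065, 0.1, 0.078) [387. 174.]
(-0.0206, 0, 0.102) [227. 252.]
(0, 0.09, 0.094) [371. 278.]
```

View pics/w3.png

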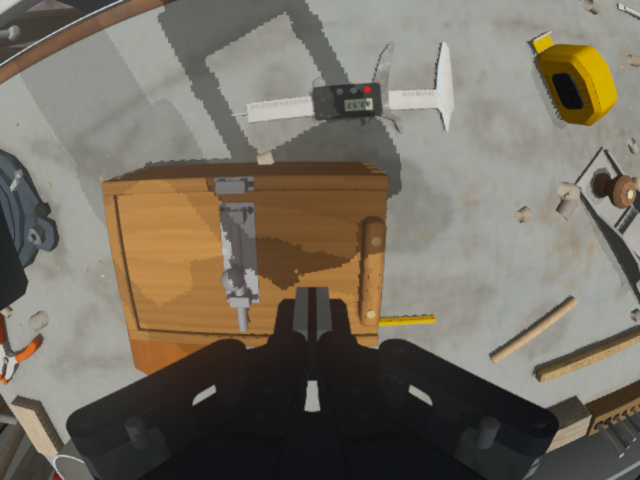

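The bolt is drawn: the knob is at (234,277), the rod sticks out to the rear, and there is a clear gap at the keeper (233,185). The bar is at (372,272). Next I'll go down in front of the bar and push it.

>>> {"fn": "jog_arm", "kwargs": {"plan": [{"claw": 1,"x": -0.021,"y": 0,"z": 0,"turn": 0},{"claw": 1,"x": 0,"y": 0,"z": 0.045,"turn": 0},{"claw": 1,"x": 0,"y": 0,"z": 0.03,"turn": 0},{"claw": 1,"x": 0,"y": 0,"z": 0.012,"turn": 0},{"claw": 1,"x": 0,"y": 0,"z": 0,"turn": 0},{"claw": 1,"x": 0,"y": 0.006,"z": 0,"turn": 0},{"claw": 1,"x": 0,"y": 0.006,"z": 0,"turn": 0},{"claw": 1,"x": 0,"y": 0.006,"z": 0,"turn": 0}]}}

```text
time: 4.62
tool_pos: [0.4635, 0.1771, 0.0803]
tcp_rot: [0.313, 3.124, 0.001]
wrist_force: [0.1, -1.1, 0.1]
width: 0.001
```

```bash
python3 -c "
from h import *
from workcell import bot
where(bot,[.4515,.111,-.2004])"
```

```text
t 4.625 tcp [0.4635 0.1771 0.0803] box -0.0014 0.0672 yawY-boxY deg 0.05 F [ 0.1 -1.1  0.1] w 0.0
```

>>> {"fn": "jog_arm", "kwargs": {"plan": [{"claw": 1,"x": 0,"y": 0.008,"z": 0,"turn": 0},{"claw": 1,"x": 0,"y": 0.012,"z": 0,"turn": 0},{"claw": 1,"x": 0,"y": 0.012,"z": 0,"turn": 0},{"claw": 1,"x": 0,"y": 0.012,"z": 0,"turn": 0},{"claw": 1,"x": 0,"y": 0.012,"z": 0,"turn": 0},{"claw": 1,"x": 0,"y": 0.012,"z": 0,"turn": 0},{"claw": 1,"x": 0,"y": 0.012,"z": 0,"turn": 0},{"claw": 1,"x": 0,"y": 0.012,"z": 0,"turn": 0},{"claw": 1,"x": 0,"y": 0.012,"z": 0,"turn": 0},{"claw": 1,"x": 0,"y": 0.012,"z": 0,"turn": 0}]}}

```text
time: 5.88
tool_pos: [0.4855, 0.2907, 0.0791]
tcp_rot: [-0.314, -3.125, 0.0]
wrist_force: [-1.1, -1.4, 0.7]
width: 0.0
```

```bash
python3 look.py w4
```

```text
t 5.875 tcp [0.4855 0.2907 0.0791] box -0.0024 0.1828 yawY-boxY deg 0.03 F [-1.1 -1.4  0.7] w 0.0
(0.065, 0.1, 0.078) [161. 405.]
(0.065, -0.1, 0.078) [-51. 356.]
(-0.065, -0.1, 0.078) [-99. 192.]
(-0.065, 0.1, 0.078) [115. 165.]
(-0.0206, 0, 0.102) [-40. 273.]
(0, 0.09, 0.094) [102. 318.]
```

View pics/w4.png

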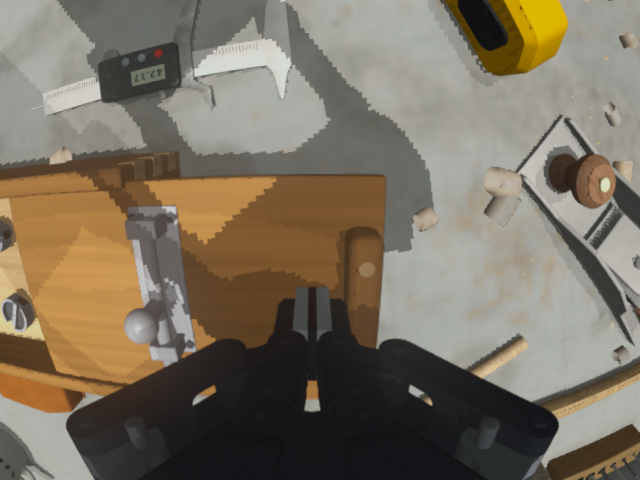

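The lid is sliding, with its bar at (362,260) and the first bits showing at the left edge. I'll push it the rest of the way and slow down near the stop.

>>> {"fn": "jog_arm", "kwargs": {"plan": [{"claw": 1,"x": 0,"y": 0.01,"z": 0,"turn": 0},{"claw": 1,"x": 0,"y": 0.01,"z": 0,"turn": 0},{"claw": 1,"x": 0,"y": 0.006,"z": 0,"turn": 0},{"claw": 1,"x": 0,"y": 0.003,"z": 0,"turn": 0},{"claw": 1,"x": 0,"y": 0.003,"z": 0,"turn": 0},{"claw": 1,"x": 0,"y": 0.002,"z": 0,"turn": 0},{"claw": 1,"x": 0,"y": 0,"z": 0,"turn": 0}]}}

```text
time: 6.8
tool_pos: [0.4925, 0.3234, 0.0792]
tcp_rot: [0.314, 3.126, 0.0]
wrist_force: [-0.4, -0.5, -0.7]
width: 0.003
```

```bash
python3 -c "
from h import *
from workcell import bot
where(bot,[.4515,.111,-.2004])"
```

```text
t 6.8 tcp [0.4925 0.3234 0.0792] box -0.0021 0.2163 yawY-boxY deg 0.02 F [-0.4 -0.5 -0.7] w 0.0
```

>>> {"fn": "jog_arm", "kwargs": {"plan": [{"claw": 1,"x": 0,"y": 0.003,"z": 0,"turn": 0},{"claw": 1,"x": 0,"y": 0.002,"z": 0,"turn": 0},{"claw": 1,"x": 0,"y": 0.002,"z": 0,"turn": 0},{"claw": 1,"x": 0,"y": 0,"z": 0,"turn": 0}]}}

```text
time: 7.3
tool_pos: [0.4933, 0.3278, 0.0791]
tcp_rot: [-0.312, -3.125, 0.007]
wrist_force: [-2.2, -9.6, 3.4]
width: -0.001
```

>>> {"fn": "jog_arm", "kwargs": {"plan": [{"claw": 1,"x": 0,"y": 0.002,"z": 0,"turn": 0},{"claw": 1,"x": 0,"y": 0,"z": 0,"turn": 0}]}}

```text
time: 7.55
tool_pos: [0.4933, 0.328, 0.0791]
tcp_rot: [-0.312, -3.124, 0.013]
wrist_force: [-4.5, -15.1, 6.4]
width: 0.002
```

The lid is at its stop: force rises to 15 N and the tool no longer advances. Now I'll back off, rise and look at the holes.

>>> {"fn": "jog_arm", "kwargs": {"plan": [{"claw": 1,"x": 0,"y": -0.025,"z": 0,"turn": 0},{"claw": 1,"x": 0,"y": 0,"z": -0.055,"turn": 0},{"claw": 1,"x": 0,"y": 0,"z": -0.055,"turn": 0},{"claw": 1,"x": -0.015,"y": -0.05,"z": -0.01,"turn": 0},{"claw": 1,"x": -0.015,"y": -0.05,"z": 0,"turn": 0},{"claw": 1,"x": -0.015,"y": -0.055,"z": 0,"turn": 0},{"claw": 1,"x": -0.015,"y": -0.055,"z": 0,"turn": 0},{"claw": 1,"x": 0,"y": 0,"z": 0,"turn": 0}]}}

```text
time: 8.55
tool_pos: [0.5076, 0.0868, 0.2002]
tcp_rot: [0.322, 3.122, 0.0]
wrist_force: [-0.1, 1.0, -0.1]
width: -0.0
```

```bash
python3 look.py w5; python3 - <<'E'
from h import *
p=np.load('w5.npy',allow_pickle=True).item();b=[.4515,.111,-.2004]
for x in(-.027,.027):
  for y in (-.064,-.018,.028):print(x,y,proj(p,w(b,(x,y,.044)),'wrist').round())
E
```

```text
t 8.55 tcp [0.5076 0.0868 0.2002] box 0.0598 -0.0126 yawY-boxY deg -0.28 F [-0.1  1.  -0.1] w -0.0
(0.065, 0.1, 0.078) [455. 232.]
(0.065, -0.1, 0.078) [197. 233.]
(-0.065, -0.1, 0.078) [188.  60.]
(-0.065, 0.1, 0.078) [463.  62.]
(-0.0206, 0, 0.102) [330. 115.]
(0, 0.09, 0.094) [457. 150.]
-0.027 -0.064 [245. 109.]
-0.027 -0.018 [303. 108.]
-0.027 0.028 [361. 108.]
0.027 -0.064 [247. 176.]
0.027 -0.018 [304. 175.]
0.027 0.028 [361. 175.]
```

View pics/w5.png

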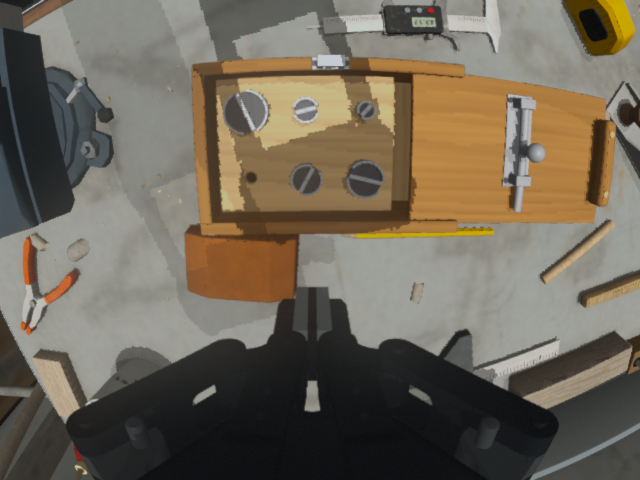

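The only empty hole shows at (251,177), which is x=+27, y=-64 in the box; the other five hold bits. The correction against the prediction is about +3 mm in y. I'll move over it.

>>> {"fn": "jog_arm", "kwargs": {"plan": [{"claw": 1,"x": 0.016,"y": -0.024,"z": 0,"turn": 0},{"claw": 1,"x": 0.016,"y": -0.024,"z": 0,"turn": 0},{"claw": 1,"x": 0,"y": 0,"z": 0.05,"turn": 0},{"claw": 1,"x": 0,"y": 0,"z": 0.04,"turn": 0},{"claw": 1,"x": 0,"y": 0,"z": 0.01,"turn": 0},{"claw": 1,"x": 0,"y": 0,"z": 0,"turn": 0}]}}

```text
time: 9.35
tool_pos: [0.4658, 0.0501, 0.0995]
tcp_rot: [-0.312, -3.126, -0.0]
wrist_force: [-0.1, -0.2, 0.0]
width: 0.0
```

```bash
python3 look.py w6; python3 - <<'E'
from workcell import bot
import cv2
cv2.imwrite('pics/sc2.png',cv2.resize(bot.read_camera('scene')[190:310,300:460,::-1],None,fx=4.5,fy=4.5,interpolation=cv2.INTER_CUBIC))
E
```

```text
t 9.35 tcp [0.4658 0.0501 0.0995] box 0.0261 -0.0569 yawY-boxY deg 0.09 F [-0.1 -0.2  0. ] w 0.0
(0.065, 0.1, 0.078) [561. 332.]
(0.065, -0.1, 0.078) [230. 348.]
(-0.065, -0.1, 0.078) [212.  92.]
(-0.065, 0.1, 0.078) [601. 119.]
(-0.0206, 0, 0.102) [451. 202.]
(0, 0.09, 0.094) [592. 242.]
```

View pics/w6.png

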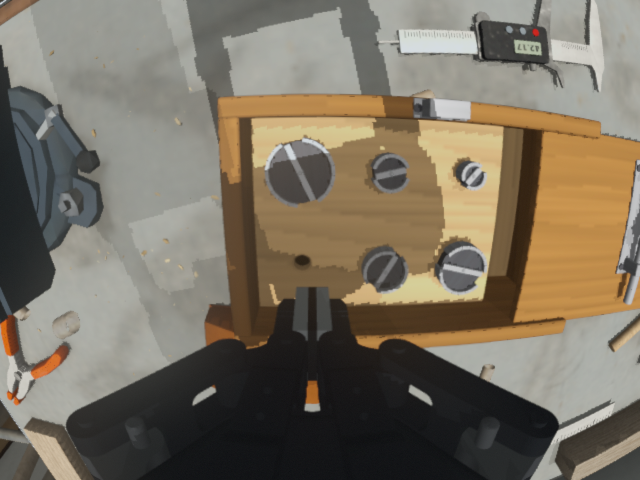

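View pics/sc2.png

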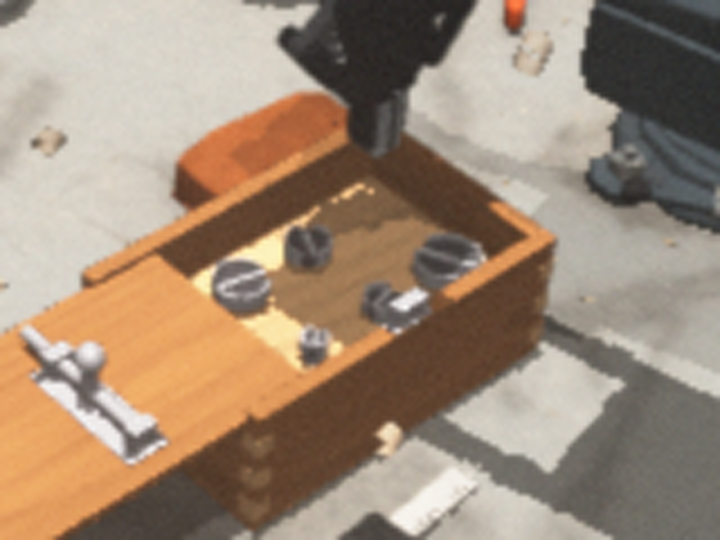

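The hole is at (302,262) in wrist view, with the bits undisturbed and the lid open. I'll work out the remaining offset from that pixel.

```bash
python3 - <<'E'
from h import *
from workcell import bot
b=[.4515,.111,-.2004]
for n,u in (('w5',(251,177)),('w6',(302,262))):
    p=np.load(n+'.npy',allow_pickle=True).item()
    s=least_squares(lambda q:proj(p,w(b,(q[0],q[1],.044)),'wrist')-u,[.027,-.064]);print(n,s.x.round(4))
where(bot,b)
E
```

```text
w5 [ 0.0282 -0.0611]
w6 [ 0.0281 -0.0618]
t 9.45 tcp [0.4673 0.0498 0.1011] box 0.0276 -0.0568 yawY-boxY deg 0.07 F [1.2 1.  0.2] w 0.0
```

Both views agree. I need 4-5 mm more toward -y, then to hold for over 2 s.

>>> {"fn": "jog_arm", "kwargs": {"plan": [{"claw": 1,"x": 0,"y": -0.0045,"z": 0,"turn": 0},{"claw": 1,"x": 0,"y": 0,"z": 0,"turn": 0},{"claw": 1,"x": 0,"y": 0,"z": 0,"turn": 0},{"claw": 1,"x": 0,"y": 0,"z": 0,"turn": 0},{"claw": 1,"x": 0,"y": 0,"z": 0,"turn": 0},{"claw": 1,"x": 0,"y": 0,"z": 0,"turn": 0},{"claw": 1,"x": 0,"y": 0,"z": 0,"turn": 0},{"claw": 1,"x": 0,"y": 0,"z": 0,"turn": 0},{"claw": 1,"x": 0,"y": 0,"z": 0,"turn": 0},{"claw": 1,"x": 0,"y": 0,"z": 0,"turn": 0}]}}

```text
time: 10.7
tool_pos: [0.4646, 0.0448, 0.0993]
tcp_rot: [-0.313, -3.126, 0.0]
wrist_force: [0.6, 0.2, -0.2]
width: -0.002
```

>>> {"fn": "jog_arm", "kwargs": {"plan": [{"claw": 1,"x": 0,"y": 0,"z": 0,"turn": 0},{"claw": 1,"x": 0,"y": 0,"z": 0,"turn": 0},{"claw": 1,"x": 0,"y": 0,"z": 0,"turn": 0},{"claw": 1,"x": 0,"y": 0,"z": 0,"turn": 0},{"claw": 1,"x": 0,"y": 0,"z": 0,"turn": 0},{"claw": 1,"x": 0,"y": 0,"z": 0,"turn": 0},{"claw": 1,"x": 0,"y": 0,"z": 0,"turn": 0},{"claw": 1,"x": 0,"y": 0,"z": 0,"turn": 0},{"claw": 1,"x": 0,"y": 0,"z": 0,"turn": 0},{"claw": 1,"x": 0,"y": 0,"z": 0,"turn": 0}]}}

```text
time: 11.95
tool_pos: [0.4646, 0.0447, 0.0993]
tcp_rot: [-0.314, -3.126, 0.0]
wrist_force: [0.6, -0.1, 0.4]
width: -0.003
```

```bash
python3 -c "
from h import *
from workcell import bot
where(bot,[.4515,.111,-.2004]);print(bot.finish_job())"
```

```text
t 11.95 tcp [0.4646 0.0447 0.0993] box 0.026 -0.0623 yawY-boxY deg 0.03 F [ 0.6 -0.1  0.4] w -0.0
the job is handed in; nothing more can be done
None
```

The bolt is drawn, the lid is fully open, and the fingertips are pointing at the one empty hole. It is in the far row, at the end away from where the lid comes out (box x = +27, y = -64 mm).

- **Bolt:** I pushed the knob back with the closed fingertips. The wrist picture afterwards showed a clear gap between the rod and its keeper.
- **Lid:** I pushed it by the wooden bar until it would go no further; force rose to about 15 N with no more movement. All six holes were uncovered.
- **Pointing:** The fingertips held about 55 mm above the hole for about 2.4 s, and the job was handed in there at 11.95 s. They ended within about 2 mm of the hole as measured from two wrist pictures, and those two measurements agreed to under 1 mm.
- **Nothing disturbed:** The force reading at the end was about zero. The last pictures showed the five bits standing in their holes and nothing visibly moved.

My first estimate of the box position was about 3 mm off along its length. The first pointing position was therefore 4–5 mm out, and I corrected it before the hold. The first move call was refused because of incomplete rows, so it moved nothing.

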